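Cement brass feet onto a leather bag base

TASK

Glue the brass feet onto the leather bag base: first press the pump cap fully down and let it spring back, so that it fills the steel cup, then take the brush, dip its tip well into the cup and dab the tip on the pale bare strip before any foot is on it. Then hang the brush back in its fork, collar on the tines and tip down, and stand every foot from the pocket tray on the strip, flange down, wholly on the bare strip and not touching one another. Leave everything else on the bench where it is.

Things in the scene. Friction and masses are not known exactly. Their poses are not given: they have to be found in the camera images.
- pump (a joint): the black sprung pump cap on the white bottle: 0 at rest, grows as it is pressed straight down, to 0.012 m at the stop. It takes about 2 N to start and 6 N to bottom out, and springs back up by itself.
- pump_top (a point): centre of the flat round top of the pump cap (32 mm across, 131 mm above the table at rest). A level spout 10 mm wide reaches 60 mm from the cap's axis towards the cup, its top 3 mm below the cap's; its end stands over the cup's edge, about 60 mm above the rim.
- cup_mouth (a point): centre of the mouth of the open steel cement cup: 56 mm wide inside, 62 outside, rim 51 mm above the table, 41 mm deep. Fixed on one board (84 x 184 x 6 mm) with the bottle (56 mm across), whose axis is 85 mm away along this point's +y. z up.
- brush: cement brush, round, 165 mm, 40 to 85 g. Origin: tip of the bristles; z: from tip along the handle. Width: bristles 12 mm (to 22 mm from the tip), ferrule 15 (to 50), shaft 12 (to 95), collar 32 (95 to 101), handle 16 (101 to 165: grip here). It starts hanging tip down in its fork, collar on the tines, tip 25 mm above the table; lift it 110 mm to clear the tines. Balance: 60 mm from the tip.
- fork (a point): on the fixed white brush stand: middle of the fork's slot at the top of the tines, 120 mm above the table, z up. The slot runs along x, 20 mm wide (y), from x = -31 mm (open end) to +31 mm (closed by a post no higher than the tines); tines 14 mm wide. A hung brush has its tip 95 mm below this point.
- tray: the fixed grey pocket tray, 100 (x) x 150 (y) x 10 mm. Origin: centre of its underside. Six square pockets 28 mm wide and 4 mm deep (floors 6 mm above the table) at x = -24, 24 and y = -48, 0, 48 mm.
- strip (a point): centre of the pale bare strip on the upper face (8 mm above the table) of the fixed brown leather bag base, 86 (x) x 230 (y) x 8 mm. The strip is 46 mm wide along x and 190 mm long along y; z is up.
- foot1: a brass bag foot: a round flange 24 mm across and 5 mm thick with a round boss 14 mm across and 10 mm tall on top (15 mm tall in all, 20 to 45 g). Origin: centre of its underside; z: its axis, boss upward. At the start it sits in a pocket of the tray, flange in the pocket. Three to five of the six feet are present.
- foot2: another such foot, like foot1.
- foot3: another such foot, like foot1.
- foot4: another such foot, like foot1.
- foot5: another such foot, like foot1.
- foot6: another such foot, like foot1.
- spool: bystander: cream thread spool standing, 48 mm across, 55 mm tall; origin at the centre of its underside.
- maul: bystander: upright wooden maul head, 61 mm across, 100 mm tall; origin at the centre of its underside.
- wax_jar: bystander: amber jar with metal lid, 52 mm across, 45 mm tall; origin at the centre of its underside.
- panel: the leather bag base itself, fixed; origin at the centre of its underside, axes as strip.

How it is judged (in metres and radians):
On the way, in this order (a step that is already met when the one before it is completed fails the run):
1. the pump cap is pressed down (10 mm or more of its 12 mm) (value of joint pump above 0.01 m), for 0.05 s.
2. the pump cap has sprung back up (value of joint pump below 0.003 m), for 0.2 s.
3. the brush, held in the fingers, has its tip in the cup, 15 mm or more below the rim (horizontal distance between brush and cup_mouth below 0.028 m and z of brush in the frame of cup_mouth below -0.015 m and contact force between brush and the fingers above 0.3 N), for 0.2 s.
4. the tip of the held brush touches the bare strip, with no foot on the bag base yet (x of brush in the frame of strip between -0.023 and 0.023 m and y of brush in the frame of strip between -0.095 and 0.095 m and z of brush in the frame of strip below 0.006 m and contact force between brush and panel above 0.3 N and contact force between brush and the fingers above 0.3 N and horizontal distance between each of foot1, foot2, foot3, foot4, foot5, foot6 and strip above 0.12 m), for 0.05 s.
At the end, for the whole second after the job is handed in: Brush at rest hanging in the fork (upright within 0.15 rad, height within 5 mm); pump cap up; every present foot at rest, flange down (0.12 rad) on the strip, centre within 12.5 mm of its midline and 84 mm of its middle lengthwise, not touching (centres over 24.5 mm apart) (x of brush in the frame of fork between -0.027 and 0.027 m and y of brush in the frame of fork between -0.009 and 0.009 m and z of brush in the frame of fork between -0.1 and -0.09 m and angle between brush's own z axis and vertical below 0.15 rad and linear speed of each of brush, foot1, foot2, foot3, foot4, foot5, foot6 below 0.02 m/s and value of joint pump below 0.003 m and x of foot1 in the frame of strip between -0.0125 and 0.0125 m and y of foot1 in the frame of strip between -0.084 and 0.084 m and z of foot1 in the frame of strip between -0.004 and 0.004 m and angle between each of foot1, foot2, foot3, foot4, foot5, foot6's own z axis and vertical below 0.12 rad and x of foot2 in the frame of strip between -0.0125 and 0.0125 m and y of foot2 in the frame of strip between -0.084 and 0.084 m and z of foot2 in the frame of strip between -0.004 and 0.004 m and x of foot3 in the frame of strip between -0.0125 and 0.0125 m and y of foot3 in the frame of strip between -0.084 and 0.084 m and z of foot3 in the frame of strip between -0.004 and 0.004 m and x of foot4 in the frame of strip between -0.0125 and 0.0125 m and y of foot4 in the frame of strip between -0.084 and 0.084 m and z of foot4 in the frame of strip between -0.004 and 0.004 m and x of foot5 in the frame of strip between -0.0125 and 0.0125 m and y of foot5 in the frame of strip between -0.084 and 0.084 m and z of foot5 in the frame of strip between -0.004 and 0.004 m and x of foot6 in the frame of strip between -0.0125 and 0.0125 m and y of foot6 in the frame of strip between -0.084 and 0.084 m and z of foot6 in the frame of strip between -0.004 and 0.004 m and distance between foot1 and foot2 above 0.0245 m and distance between each of foot1, foot2 and foot3 above 0.0245 m and distance between each of foot1, foot2, foot3 and foot4 above 0.0245 m and distance between each of foot1, foot2, foot3, foot4 and foot5 above 0.0245 m and distance between each of foot1, foot2, foot3, foot4, foot5 and foot6 above 0.0245 m).
It fails at once if the spool is moved by more than 40 mm (distance of spool from where it was at the start of the episode above 0.04 m).
It fails at once if the maul is moved by more than 40 mm (distance of maul from where it was at the start of the episode above 0.04 m).
It fails at once if the wax jar is moved by more than 40 mm (distance of wax_jar from where it was at the start of the episode above 0.04 m).
Of foot1, foot2, foot3, foot4, foot5, foot6 only 3 to 5 are there at a start; the rules pass over those that are not, and their reading is None.
At some moment in a run one of foot1, foot2, foot3, foot4, foot5, foot6 may be knocked a few centimetres aside while the robot is not near it.
It also fails if it takes over 210 s, if anything falls off the work surface, if the arm or the gripper's body presses on something with over 40 N, if the wrist force passes 120 N, or if a joint passes its speed limit or range.

ROBOT

A 6-joint arm with a two-finger parallel gripper is mounted at the origin on the work surface. World frame = base frame: x ahead of the robot, y to its left, z up, the work surface at z = 0. Lengths are in mm, angles in degrees, forces in N, time in s.
With the tool pointing down it reaches from about 350 to 850 mm from the base axis. Payload 8.1 kg.
Tool frame: the origin (TCP) lies on the centre line of the jaws, within the pads' length; the fingertips stand 14 mm ahead of it and the grasp point (between the pads) lies 5 mm behind it; z points along the fingers, y is the line along which they close (so a half turn about z gives the same grasp; the last joint's range is limited). The gripper opens to 85 mm and grips with 20 to 120 N. Pads are 22 mm wide; open, the fingers measure 114 mm over their backs; the gripper's body (76 mm by 85 mm) begins 54 mm behind the grasp point. The pads swing forward as they close: fully open they stand 13 mm farther back than shut.
Start: joints at [58.992, 7.471, 85.268, -0, 87.261, -4.893], TCP at [264.089, 538.76, 245.292] pointing down, gripper open.
Joint ranges: [-169.43, 169.43], [-51.17, 129.36], [1.28, 143.12], [-76.62, 256.62], [0, 156.53], [-152.29, 152.29]. Speed limits (degrees/s): [136.94, 136.94, 159.86, 180, 180, 180].

INTERFACE

Orientations are given as [roll, pitch, yaw] about the fixed x, y, z axes, in that order (R = Rz(yaw) Ry(pitch) Rx(roll)).
In Python, from bench import sense, snapshot, camera_info, hand_in gives the robot as it stands. The module is installed in compiled form; this text tells all that it offers.
- The arm moves only by the tool apply_moves, never from a script. Its argument "deltas" is a list of rows, each a list of 7 numbers: the shift along the tool's x, y, z scaled (see below), then the turn, a rotation vector about the tool's x, y, z scaled (see below), then the opening, from 0 (shut) to 1 (fully open). In form: [[dx, dy, dz, ax, ay, az, claw], ...]. A call has 1 to 8 rows; each row shifts and turns the commanded pose from where the row before left it, along the tool's axes as they then stand; what a row does not reach is not made up. The controller multiplies each number of a shift by 0.03 m and each number of a turn by 0.08 rad. A row lasts 1/8 s, in which the tool goes at most 62.5 mm and 10.7 degrees, less where a joint would pass 70% of its speed; a pose out of reach is approached as far as the arm can. A call with a number of a shift or a turn outside -1 to 1 is refused whole. A call with a gripper value outside its range is refused whole. The fingers move at their own pace and stop on an object; "grip_force" is the grip in N (left out, the last holds). Time passes only in rows, so rows that do not move let the fingers close. It gives the time, the measured TCP pose, the force, the opening and the grip force at its end, in the units of the state.
- sense(): the state, without advancing time (a new reading comes with each control period).
- snapshot(name): name is "scene" or "top" or "wrist"; returns the picture (420x560x3 uint8, red, green, blue); there is no depth.
- camera_info(name): a dict with "vertical_fov" (degrees; the focal length in pixels is half the picture's height over the tangent of half this angle, whatever the lens; pixels are square), "cx", "cy" (the principal point, pixels), "origin" and "rotation" of the camera in the world; the wrist camera has in their place "tool_from_camera" (4x4, takes a point from camera to tool coordinates, whose origin is the TCP and whose axes are the flange's). Camera axes: x right, y up, looking along -z (the intrinsics and any distortion apply to the point x, -y, -z); pixel columns grow to the right and rows downward; lengths in mm; the calibration is good to about 2 mm. The wrist camera is an equidistant fisheye: a pixel r from the principal point sees the ray r / f radians off the axis. A picture is of the moment at which its call begins: read the wrist's pose just before it. camera_info takes no time and is no camera call.
- hand_in(): hands the job in; it is judged then, once.
The state is a dict: "time": time; "joint_pos": joint angles; "qd": joint speeds; "joint_efforts": joint torques, N m; "tool_pos": TCP position; "tcp_rot": TCP orientation; "ft_force": force on the tool from outside, world axes, zero at the start; "wrist_torque": the same for the moment, N m; "finger_gap": finger opening in mm; "grip_force": force on a finger pad.
Only numpy, scipy, OpenCV 4.12 (cv2) and the standard library are available. Lean on these libraries where they do the work, as an engineer would, in place of code of your own. Each camera call takes 0.05 s, during which the arm holds its last target. There are 200 camera calls.

## Working session

There is one attempt and no reset: what is moved stays moved. The work goes in short steps, Python scripts to look and compute and a tool call to move; the robot and the scene stay as the last step left them, time stands still between calls to the robot, and variables do not carry over. Pictures are saved under pics/ and viewed, at most 14 in all, crops included, and the job is handed in when it is done.

Besides the shell and the picture viewer there is one more tool, called after "Request:" by a JSON object that holds its "method" and its "body". apply_moves: Moves the arm, as the interface text tells. Its arguments: {"type":"object","properties":{"deltas":{"type":"array"},"grip_force":{"type":"number"}},"required":["deltas"]}

```bash
mkdir -p pics; python3 - <<'E'
from bench import *
import cv2
print(sense())
for n in ("scene","top","wrist"):
    print(n,camera_info(n))
    cv2.imwrite(f"pics/{n}0.png",snapshot(n)[:,:,::-1])
E
```

```text
{'time': 0.0, 'joint_pos': array([ 5.89912381e+01,  7.51490943e+00,  8.53288830e+01,  1.03367666e-03,
        8.72615565e+01, -4.89305982e+00]), 'qd': array([-0.01693978, -0.15832275,  0.04685909,  0.02378516, -0.04654431,
       -0.0863721 ]), 'joint_efforts': array([-6.10980387e-04, -5.69402218e+01, -5.00549912e+01, -2.76576366e-04,
        1.49273558e-02, -4.01182865e-05]), 'tool_pos': array([263.81690322, 538.31011256, 244.25027685]), 'tcp_rot': array([-1.79895123e+02, -1.00144992e-02,  1.53884238e+02]), 'ft_force': array([-0.01906585, -0.35327936, -0.22885325]), 'wrist_torque': array([-0.03086307, -0.00600321, -0.0072702 ]), 'grip_force': 0.0, 'finger_gap': 85.57079265991463}
scene {'vertical_fov': 43.57660696572732, 'cx': 279.2629865725917, 'cy': 208.06139650034277, 'origin': array([1101.04005419, -926.3432284 ,  972.65980299]), 'rotation': array([50.22268366,  1.20465997, 27.3820244 ])}
top {'vertical_fov': 43.91928636428042, 'cx': 288.13877911299414, 'cy': 215.56478156370983, 'origin': array([ 403.88351577,   -2.45720395, 1248.41106619]), 'rotation': array([  8.64300578,   0.79019874, -90.2478037 ])}
wrist {'vertical_fov': 65.70646984690485, 'cx': 271.11051276933625, 'cy': 210.52693720757182, 'tool_from_camera': array([[ 9.14323801e-04,  9.64471030e-01,  2.64187047e-01,
         6.73330741e+01],
       [ 9.99999410e-01, -7.26702674e-04, -8.07910861e-04,
        -9.47350488e-02],
       [-5.87221187e-04,  2.64187630e-01, -9.64471125e-01,
        -1.29371068e+02],
       [ 0.00000000e+00,  0.00000000e+00,  0.00000000e+00,
         1.00000000e+00]])}
```

View pics/top0.png

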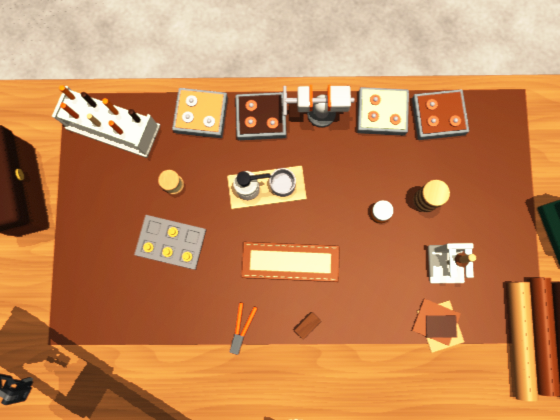

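View pics/scene0.png

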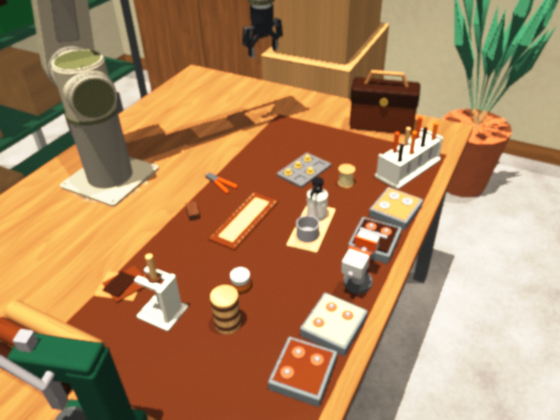

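Top view: pump cap ~(243,180), cup ~(282,183), tray ~(170,242) with 4 feet, strip ~(290,262), fork/brush ~(455,262). Next I'll enlarge it for accurate pixels.

```bash
cat > h.py <<'E'
import numpy as np, cv2
from scipy.spatial.transform import Rotation as R
from bench import *
def cam(n, st=None):
    c=camera_info(n); f=210/np.tan(np.radians(c['vertical_fov']/2))
    if n=='wrist':
        st=st or sense(); T=c['tool_from_camera']; Rt=R.from_euler('xyz',st['tcp_rot'],degrees=True).as_matrix()
        return c,f,Rt@T[:3,:3],st['tool_pos']+Rt@T[:3,3]
    return c,f,R.from_euler('xyz',c['rotation'],degrees=True).as_matrix(),np.array(c['origin'])
def pix(C,n,P):
    c,f,Rm,o=C; p=(np.atleast_2d(P)-o)@Rm; x,y,z=p[:,0],-p[:,1],-p[:,2]
    if n=='wrist':
        r=np.hypot(x,y); k=f*np.arctan2(r,z)/np.maximum(r,1e-9)
    else: k=f/z
    return np.c_[c['cx']+k*x,c['cy']+k*y]
def ray(C,n,u,v,z):
    c,f,Rm,o=C; a,b=(u-c['cx'])/f,(v-c['cy'])/f
    if n=='wrist':
        t=np.hypot(a,b); s=np.tan(t)/max(t,1e-9); a*=s;b*=s
    d=Rm@np.array([a,-b,-1]); return o+d*(z-o[2])/d[2]
E
python3 - <<'E'
from h import *
im=cv2.imread('pics/top0.png')
a=cv2.resize(im[135:285,125:325],None,fx=4,fy=4,interpolation=cv2.INTER_CUBIC);cv2.imwrite('pics/topA.png',a)
b=cv2.resize(im[165:290,360:490],None,fx=4.5,fy=4.5,interpolation=cv2.INTER_CUBIC);cv2.imwrite('pics/topB.png',b)
C=cam('top')
for y in(0,):
  print(pix(C,'top',[[0,0,0],[400,0,0],[400,300,0]]))
E
```

```text
[[295.46522429 476.05677815]
 [294.37772248 296.39495858]
 [168.10679169 296.94208734]]
```

View pics/topA.png

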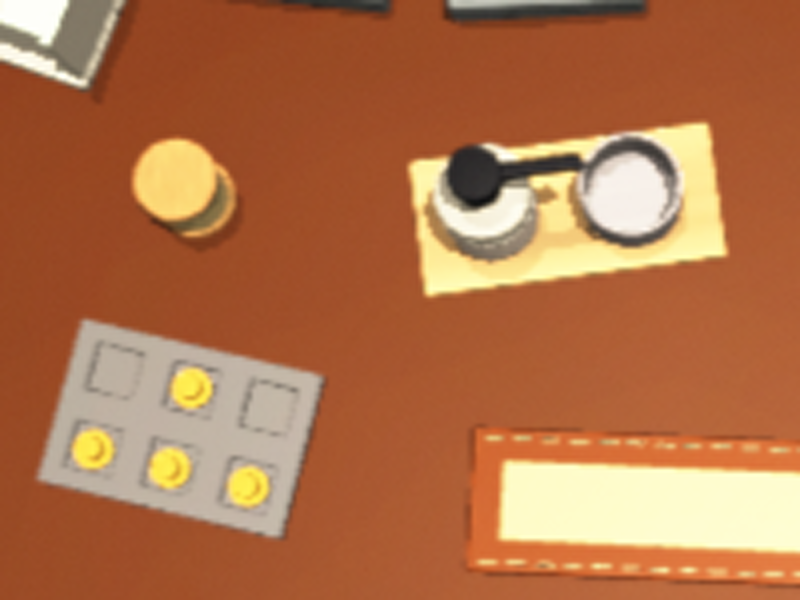

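View pics/topB.png

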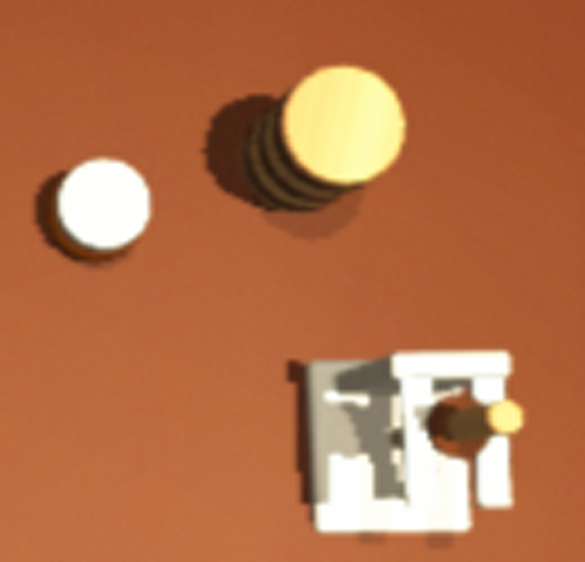

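Crop A gives board, cap top (473,176), cup rim (631,188), tray corners, and boss tops (192,385), (94,447), (169,467), (247,485). Crop B shows the tines at right (477–510), closed post at the top, slot centre ~(456,442), and handle top (506,416).

```bash
python3 - <<'E'
from h import *
np.set_printoptions(precision=1,suppress=True)
C=cam('top'); im=cv2.imread('pics/top0.png')
A=lambda u,v,z: ray(C,'top',(u+.5)/4-.5+125,(v+.5)/4-.5+135,z)
B=lambda u,v,z: ray(C,'top',(u+.5)/4.5-.5+360,(v+.5)/4.5-.5+165,z)
def rect(P,n):
    P=np.array(P); print(n,'ctr',P.mean(0)); e=np.diff(np.vstack([P,P[:1]]),axis=0)
    print('  len',np.linalg.norm(e,axis=1),'ang',np.degrees(np.arctan2(e[:,1],e[:,0])))
rect([A(*p,6) for p in((410,162),(709,123),(727,257),(426,297))],'board')
print('cap',A(473,176,131),'cup',A(631,188,51))
rect([A(*p,10) for p in((84,319),(324,375),(282,538),(38,480))],'tray')
for p in((192,385),(94,447),(169,467),(247,485)): print('foot',A(*p,21))
m=((im[:,:,0]>140)&(im[:,:,2]>230)).astype(np.uint8); m[:240]=0;m[285:]=0;m[:,:240]=0;m[:,345:]=0
b=cv2.boxPoints(cv2.minAreaRect(cv2.findNonZero(m))); rect([ray(C,'top',*p,8) for p in b],'strip')
print('fork',B(456.5,442,120),'tineR ends',B(494,508,120),B(494,375,120),'post',B(393,352,120),B(510,352,120),'brush top',B(506,416,190),'collar',B(460,425,126))
print('spool',B(104,203,45),'maul',B(343,125,100),'A',A(175,180,55))
S=cam('scene');print(pix(S,'scene',[[480,-370,190],[480,-370,120]]))
E
```

```text
board ctr [663.6  65.9   6. ]
  len [184.4  84.1 183.9  84.4] ang [ -82.8 -173.    97.3    7.4]
cap [656.5 111.3 131. ] cup [666.7  26.5  51. ]
tray ctr [531.2 296.9  10. ]
  len [150.1 100.1 151.  100. ] ang [-103.5  166.7   76.5  -13.9]
foot [555.4 288.8  21. ]
foot [518.8 346.1  21. ]
foot [506.7 301.1  21. ]
foot [495.8 254.5  21. ]
strip ctr [475.    8.5   8. ]
  len [194.5  76.2 192.7  76.3] ang [ -88.  -178.7   92.     2.7]
fork [ 470.2 -359.3  120. ] tineR ends [ 438.8 -375.4  120. ] [ 502.2 -379.   120. ] post [ 513.6 -331.3  120. ] [ 513.2 -387.3  120. ] brush top [ 477.6 -360.   190. ] collar [ 477.9 -359.5  126. ]
spool [ 599.3 -207.6   45. ] maul [ 628.8 -318.   100. ] A [672.6 294.3  55. ]
[[146.4 259.1]
 [152.3 281.8]]
```

Request:
{"method": "apply_moves", "body": {"deltas": [[0,0,0,0,0,1,0],[0,0,0,0,0,1,0],[0,0,0,0,0,1,0],[0,0,0,0,0,1,0],[0,0,0,0,0,1,0],[0,0,0,0,0,1,0],[0,0,0,0,0,1,0],[0,0,0,0,0,1,0]]}}

```text
time: 1.15
tool_pos: [263.9, 538.6, 244.9]
tcp_rot: [-180.0, 0.0, 117.1]
ft_force: [-0.1, 0.9, 0.2]
finger_gap: 0.3
grip_force: 0.0
```

Request:
{"method": "apply_moves", "body": {"deltas": [[0,0,0,0,0,1,0],[0,0,0,0,0,1,0],[0,0,0,0,0,1,0],[0,0,0,0,0,1,0],[0,0,0,0,0,1,0],[0,0,0,0,0,0.94,0],[0,0,0,0,0,0,0]]}}

```text
time: 2.02
tool_pos: [264.0, 538.6, 244.9]
tcp_rot: [-180.0, 0.0, 90.0]
ft_force: [-0.1, -0.2, 0.0]
finger_gap: -0.0
grip_force: 0.0
```

Request:
{"method": "apply_moves", "body": {"deltas": [[-0.95,0.87,0,0,0,0,0],[-0.95,0.87,0,0,0,0,0],[-0.95,0.87,0,0,0,0,0],[-0.95,0.87,0,0,0,0,0],[-0.95,0.87,0,0,0,0,0],[-0.95,0.87,0,0,0,0,0],[-0.95,0.87,0,0,0,0,0],[-0.95,0.87,0,0,0,0,0]]}}

```text
time: 3.02
tool_pos: [473.5, 309.7, 245.2]
tcp_rot: [-180.0, 0.0, 90.1]
ft_force: [0.1, 0.6, 1.0]
finger_gap: -0.0
grip_force: 0.0
```

Request:
{"method": "apply_moves", "body": {"deltas": [[-0.95,0.87,0,0,0,0,0],[-0.95,0.87,0,0,0,0,0],[-0.95,0.87,0,0,0,0,0],[-0.95,0.87,0,0,0,0,0],[-0.95,0.87,0,0,0,0,0],[-0.95,0.87,0,0,0,0,0],[-0.95,0.87,0,0,0,0,0],[0,0,0,0,0,0,0]]}}

```text
time: 4.03
tool_pos: [656.6, 108.7, 244.5]
tcp_rot: [-180.0, 0.0, 89.9]
ft_force: [-0.2, 0.6, -0.3]
finger_gap: 0.1
grip_force: 0.0
```

```bash
python3 - <<'E'
from h import *
np.set_printoptions(precision=1,suppress=True)
st=sense(); print(st['tool_pos'],st['tcp_rot']); C=cam('wrist',st); im=snapshot('wrist')[:,:,::-1].copy()
for P in ([656.5,111.3,131],[666.7,26.5,51]):
    u,v=pix(C,'wrist',P)[0]; print(u,v); cv2.drawMarker(im,(int(round(u)),int(round(v))),(0,255,0),0,8,1)
cv2.imwrite('pics/w1.png',im)
E
```

```text
[656.6 108.7 244.5] [-180.     0.    89.9]
271.635054235895 207.84871066706697
280.9115049523957 264.32831082966356
```

View pics/w1.png

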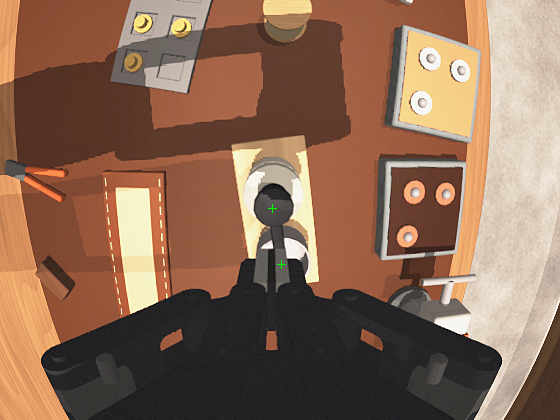

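Cap centre at ~(271,207), matching the prediction; the tray, strip and board are visible too. Pressing now.

Request:
{"method": "apply_moves", "body": {"deltas": [[0,0,0.8,0,0,0,0],[0,0,0.8,0,0,0,0],[0,0,0.8,0,0,0,0],[0,0,0.6,0,0,0,0],[0,0,0.2,0,0,0,0],[0,0,0.2,0,0,0,0],[0,0,0.2,0,0,0,0],[0,0,0,0,0,0,0]]}}

```text
time: 5.08
tool_pos: [656.0, 111.5, 138.0]
tcp_rot: [179.9, -0.0, 90.0]
ft_force: [-1.0, 1.6, 3.8]
finger_gap: -0.2
grip_force: 2.0
```

Request:
{"method": "apply_moves", "body": {"deltas": [[0,0,0.1,0,0,0,0],[0,0,0.1,0,0,0,0],[0,0,0,0,0,0,0]]}}

```text
time: 5.45
tool_pos: [656.1, 111.4, 133.0]
tcp_rot: [179.9, -0.0, 90.0]
ft_force: [-3.9, 0.9, 11.2]
finger_gap: 0.2
grip_force: 5.4
```

Request:
{"method": "apply_moves", "body": {"deltas": [[0,0,0.05,0,0,0,0],[0,0,0,0,0,0,0],[0,0,-0.3,0,0,0,0],[0,0,-0.6,0,0,0,0],[0,0,-0.9,0,0,0,0],[0,0,-0.9,0,0,0,0.5],[0,0,-0.9,0,0,0,0.5],[0,0,-0.4,0,0,0,0.5]]}}

```text
time: 6.45
tool_pos: [656.3, 111.0, 252.2]
tcp_rot: [179.8, 0.0, 90.0]
ft_force: [-0.4, 0.2, -0.4]
finger_gap: 42.6
grip_force: 0.0
```

Request:
{"method": "apply_moves", "body": {"deltas": [[-0.98,-0.37,0,0,0,0,0.5],[-0.98,-0.37,0,0,0,0,0.5],[-0.98,-0.37,0,0,0,0,0.5],[-0.98,-0.37,0,0,0,0,0.5],[-0.98,-0.37,0,0,0,0,0.5],[-0.98,-0.37,0,0,0,0,0.5],[-0.98,-0.37,0,0,0,0,0.5],[-0.98,-0.37,0,0,0,0,0.5]]}}

```text
time: 7.45
tool_pos: [565.8, -125.0, 249.1]
tcp_rot: [-179.9, -0.0, 90.0]
ft_force: [-0.3, -0.1, -1.1]
finger_gap: 42.7
grip_force: 0.0
```

Request:
{"method": "apply_moves", "body": {"deltas": [[-0.98,-0.37,0,0,0,0,0.5],[-0.98,-0.37,0,0,0,0,0.5],[-0.98,-0.37,0,0,0,0,0.5],[-0.98,-0.37,0,0,0,0,0.5],[-0.98,-0.37,0,0,0,0,0.5],[-0.98,-0.37,0,0,0,0,0.5],[0,0,0,0,0,0,0.5],[0,0,0,0,0,0,0.5]]}}

```text
time: 8.45
tool_pos: [499.9, -300.0, 249.2]
tcp_rot: [-180.0, -0.1, 90.0]
ft_force: [0.2, -0.1, -0.1]
finger_gap: 42.5
grip_force: 0.0
```

```bash
python3 - <<'E'
from h import *
np.set_printoptions(precision=1,suppress=True)
st=sense(); print(st['tool_pos'],st['tcp_rot']); C=cam('wrist',st); im=snapshot('wrist')[:,:,::-1].copy()
for P in ([477.7,-359.7,190],[477.7,-359.7,126],[470.2,-359.3,120]):
    u,v=pix(C,'wrist',P)[0]; print(u,v); cv2.drawMarker(im,(int(round(u)),int(round(v))),(0,255,0),0,8,1)
cv2.imwrite('pics/w2.png',im)
E
```

```text
[ 499.9 -300.   249.2] [-180.    -0.1   90. ]
239.55920610331796 315.84945151257085
246.01059248256715 274.9220884064709
238.02268871152714 271.397616382882
```

View pics/w2.png

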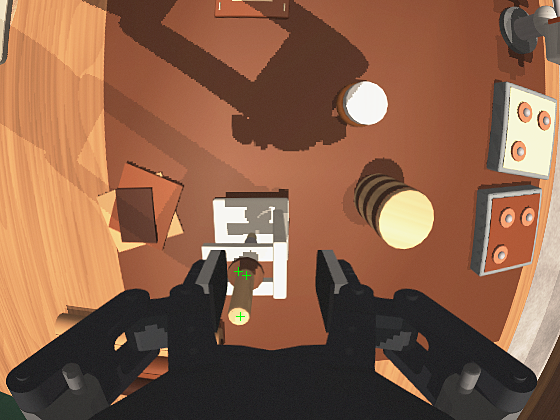

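Handle top at (239,316) and collar at (246,273) lie on the predicted marks. Going down for the grasp.

Request:
{"method": "apply_moves", "body": {"deltas": [[-0.99,-0.37,0,0,0,0,0.5],[-0.99,-0.37,0,0,0,0,0.5],[0,0,0,0,0,0,0.5],[0,0,0.75,0,0,0,0.5],[0,0,0.75,0,0,0,0.5],[0,0,0.75,0,0,0,0.5],[0,0,0.75,0,0,0,0.5],[0,0,0,0,0,0,0.5]]}}

```text
time: 9.5
tool_pos: [477.3, -357.3, 157.4]
tcp_rot: [-179.8, -0.2, 90.1]
ft_force: [-0.1, -0.1, 0.1]
finger_gap: 42.6
grip_force: 0.0
```

Request:
{"method": "apply_moves", "body": {"deltas": [[0,0,0,0,0,0,0],[0,0,0,0,0,0,0],[0,0,0,0,0,0,0],[0,0,0,0,0,0,0]], "grip_force": 40}}

```text
time: 10.0
tool_pos: [478.6, -360.1, 161.3]
tcp_rot: [179.9, 0.1, 90.0]
ft_force: [1.2, 2.1, 6.4]
finger_gap: 15.2
grip_force: 39.3
```

Request:
{"method": "apply_moves", "body": {"deltas": [[0,0,-0.3,0,0,0,0],[0,0,-0.7,0,0,0,0],[0,0,-0.9,0,0,0,0],[0,0,-0.9,0,0,0,0],[0,0,-0.9,0,0,0,0],[0,0,-0.4,0,0,0,0],[0,0,0,0,0,0,0],[0,0,0,0,0,0,0]]}}

```text
time: 11.0
tool_pos: [477.4, -359.5, 281.5]
tcp_rot: [-179.9, -0.1, 90.0]
ft_force: [-0.0, 0.0, -1.6]
finger_gap: 15.0
grip_force: 38.9
```

```bash
python3 - <<'E'
from h import *
for i in range(3): print(sense()['tool_pos'],sense()['ft_force'])
a=snapshot('scene');b=snapshot('top')
s=cv2.resize(a[200:340,80:220],None,fx=4,fy=4)[:,:,::-1]; t=cv2.resize(b[165:305,400:540],None,fx=4,fy=4)[:,:,::-1]
cv2.imwrite('pics/lift.png',np.hstack([s[:,:400],t[:,:400]]))
S=cam('scene');T=cam('top')
for z in (140,305): print(pix(S,'scene',[478,-360,z])-[80,200],pix(T,'top',[478,-360,z])-[400,165])
E
```

```text
[ 477.38996253 -359.46417555  281.5124074 ] [-0.04050539  0.01486297 -1.6318998 ]
[ 477.38996253 -359.46417555  281.5124074 ] [-0.04050539  0.01486297 -1.6318998 ]
[ 477.38996253 -359.46417555  281.5124074 ] [-0.04050539  0.01486297 -1.6318998 ]
[[72.8093681 72.1316787]] [[64.14001527 93.5691532 ]]
[[58.19198723 14.46566946]] [[93.44709702 87.28815668]]
```

View pics/lift.png

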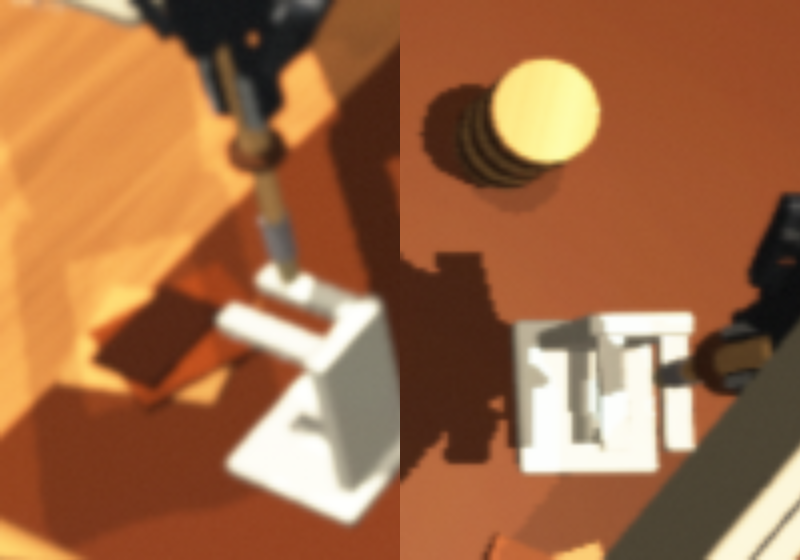

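Tip seen at about (72,70) in the crop, clear of the tines and vertical; tip ≈ TCP − 136 mm. Carrying it to the cup.

Request:
{"method": "apply_moves", "body": {"deltas": [[0.6,0.3,0,0,0,0,0],[0.96,0.49,0,0,0,0,0],[0.96,0.49,0,0,0,0,0],[0.96,0.49,0,0,0,0,0],[0.96,0.49,0,0,0,0,0],[0.96,0.49,0,0,0,0,0],[0.96,0.49,0,0,0,0,0],[0.96,0.49,0,0,0,0,0]]}}

```text
time: 12.1
tool_pos: [590.1, -137.9, 282.2]
tcp_rot: [-180.0, -0.0, 90.0]
ft_force: [-0.0, -0.2, -0.9]
finger_gap: 14.8
grip_force: 38.9
```

Request:
{"method": "apply_moves", "body": {"deltas": [[0.96,0.49,0,0,0,0,0],[0.96,0.49,0,0,0,0,0],[0.96,0.49,0,0,0,0,0],[0.96,0.49,0,0,0,0,0],[0.7,0.3,0,0,0,0,0],[0,0,0,0,0,0,0],[0,0,0,0,0,0,0],[0,0,0,0,0,0,0]]}}

```text
time: 13.1
tool_pos: [657.3, -4.9, 282.8]
tcp_rot: [-180.0, 0.0, 89.9]
ft_force: [0.5, 0.5, -0.0]
finger_gap: 14.9
grip_force: 39.0
```

```bash
python3 - <<'E'
from h import *
st=sense();print(st['tool_pos']);C=cam('wrist',st); im=snapshot('wrist')[:,:,::-1].copy();b=snapshot('top')[:,:,::-1]
print(pix(C,'wrist',[st['tool_pos']+[0,0,-135]]),pix(C,'wrist',[[666.7,26.5,51]]))
im=im[100:400,130:430]
cv2.imwrite('pics/cup.png',np.hstack([im,cv2.resize(b[140:240,220:320],(300,300))]))
E
```

```text
[657.31874025  -4.91489589 282.82915653]
[[271.58734305 204.38282897]] [[279.86950605 155.62459998]]
```

View pics/cup.png

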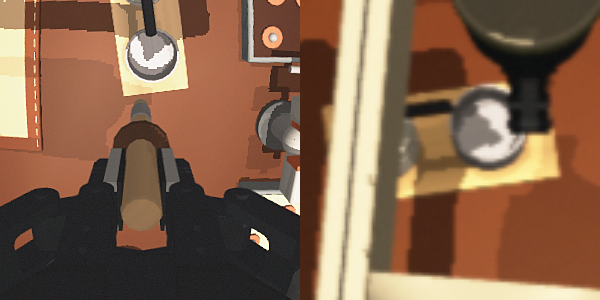

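Brush upright; tip at (272,201) as predicted, cup just ahead. Dipping, then lifting.

Request:
{"method": "apply_moves", "body": {"deltas": [[0.62,0.36,0,0,0,0,0],[0,0,0,0,0,0,0],[0,0,0.9,0,0,0,0],[0,0,0.9,0,0,0,0],[0,0,0.9,0,0,0,0],[0,0,0.9,0,0,0,0],[0,0,0.4,0,0,0,0],[0,0,0,0,0,0,0]]}}

```text
time: 14.2
tool_pos: [667.8, 14.7, 161.9]
tcp_rot: [-179.9, -0.0, 90.0]
ft_force: [-0.0, 0.8, -0.6]
finger_gap: 15.0
grip_force: 39.1
```

Request:
{"method": "apply_moves", "body": {"deltas": [[0,0,0,0,0,0,0],[0,0,0,0,0,0,0],[0,0,0,0,0,0,0]]}}

```text
time: 14.58
tool_pos: [668.9, 14.5, 163.8]
tcp_rot: [179.9, 0.0, 90.0]
ft_force: [-0.0, 0.1, -0.9]
finger_gap: 15.0
grip_force: 39.1
```

Request:
{"method": "apply_moves", "body": {"deltas": [[0,0,-0.9,0,0,0,0],[0,0,-0.9,0,0,0,0],[0,0,-0.9,0,0,0,0],[0,0,0,0,0,0,0],[0,-0.9,0,0,0,0,0],[0,-0.9,0,0,0,0,0],[0,-0.9,0,0,0,0,0],[0,-0.9,0,0,0,0,0]]}}

```text
time: 15.58
tool_pos: [558.9, 14.6, 242.0]
tcp_rot: [-179.9, -0.0, 90.0]
ft_force: [0.1, 1.4, -0.3]
finger_gap: 15.1
grip_force: 39.2
```

Request:
{"method": "apply_moves", "body": {"deltas": [[0,-0.9,0,0,0,0,0],[0,-0.9,0,0,0,0,0],[0,-0.9,0,0,0,0,0],[0,0,0,0,0,0,0],[0,0,0.9,0,0,0,0],[0,0,0.9,0,0,0,0],[0,0,0.9,0,0,0,0],[0,0,0,0,0,0,0]]}}

```text
time: 16.58
tool_pos: [477.7, 14.7, 159.7]
tcp_rot: [-179.7, -0.0, 90.0]
ft_force: [1.1, -0.1, -0.5]
finger_gap: 15.1
grip_force: 39.3
```

Request:
{"method": "apply_moves", "body": {"deltas": [[0,0,0.2,0,0,0,0],[0,0,0.2,0,0,0,0],[0,0,0,0,0,0,0]]}}

```text
time: 16.95
tool_pos: [479.5, 14.6, 150.8]
tcp_rot: [180.0, -0.0, 90.0]
ft_force: [0.5, 0.1, -0.8]
finger_gap: 14.7
grip_force: 39.3
```

Request:
{"method": "apply_moves", "body": {"deltas": [[0,0,0.12,0,0,0,0],[0,0,0.08,0,0,0,0],[0,0,0,0,0,0,0]]}}

```text
time: 17.32
tool_pos: [479.2, 14.6, 144.6]
tcp_rot: [-180.0, -0.0, 90.0]
ft_force: [0.3, 0.1, -0.7]
finger_gap: 14.7
grip_force: 39.3
```

Request:
{"method": "apply_moves", "body": {"deltas": [[0,0,0.08,0,0,0,0],[0,0,0.06,0,0,0,0],[0,0,0,0,0,0,0]]}}

```text
time: 17.7
tool_pos: [481.2, 14.5, 144.1]
tcp_rot: [179.8, 0.0, 90.0]
ft_force: [-5.6, -0.0, 20.9]
finger_gap: 15.1
grip_force: 44.4
```

Request:
{"method": "apply_moves", "body": {"deltas": [[0,0,-0.3,0,0,0,0],[0,0,-0.9,0,0,0,0],[0,0,-0.9,0,0,0,0],[0,0,-0.9,0,0,0,0],[-0.3,0,-0.9,0,0,0,0],[-0.96,0,-0.7,0,0,0,0],[-0.96,0,0,0,0,0,0],[-0.96,0,0,0,0,0,0]]}}

```text
time: 18.7
tool_pos: [479.5, -81.6, 279.1]
tcp_rot: [180.0, 0.0, 90.0]
ft_force: [0.2, -0.4, -1.5]
finger_gap: 14.8
grip_force: 40.5
```

Request:
{"method": "apply_moves", "body": {"deltas": [[-0.96,0,0,0,0,0,0],[-0.96,0,0,0,0,0,0],[-0.96,0,0,0,0,0,0],[-0.96,0,0,0,0,0,0],[-0.96,0,0,0,0,0,0],[-0.96,-0.1,0,0,0,0,0],[-0.96,-0.1,0,0,0,0,0],[-0.96,0,0,0,0,0,0]]}}

```text
time: 19.7
tool_pos: [473.0, -312.1, 278.5]
tcp_rot: [-180.0, -0.0, 90.0]
ft_force: [0.3, 0.3, -0.1]
finger_gap: 14.7
grip_force: 40.5
```

Request:
{"method": "apply_moves", "body": {"deltas": [[-0.66,0,0,0,0,0,0],[0,0,0,0,0,0,0],[0,0,0,0,0,0,0]]}}

```text
time: 20.08
tool_pos: [473.4, -330.4, 278.5]
tcp_rot: [-180.0, -0.0, 90.0]
ft_force: [-0.4, -0.4, -0.5]
finger_gap: 14.8
grip_force: 40.5
```

```bash
python3 - <<'E'
from h import *
st=sense();print(st['tool_pos']);C=cam('wrist',st); im=snapshot('wrist')[:,:,::-1].copy()
a=snapshot('scene')
s=cv2.resize(a[200:340,80:220],None,fx=4,fy=4)[:,:,::-1]
for P in (st['tool_pos']+[0,0,-136],[470.2,-359.3,120]):
    print(pix(C,'wrist',[P]),(pix(cam('scene'),'scene',[P])-[80,200])*4)
w=cv2.resize(im[100:380,130:330],(400,560))
cv2.imwrite('pics/ret.png',np.hstack([s[:,:400],w]))
E
```

```text
[ 473.40814023 -330.36554263  278.46137251]
[[271.59452403 204.23729669]] [[317.15123103 247.54452326]]
[[268.07080519 228.45389509]] [[287.06363039 308.12989988]]
```

View pics/ret.png

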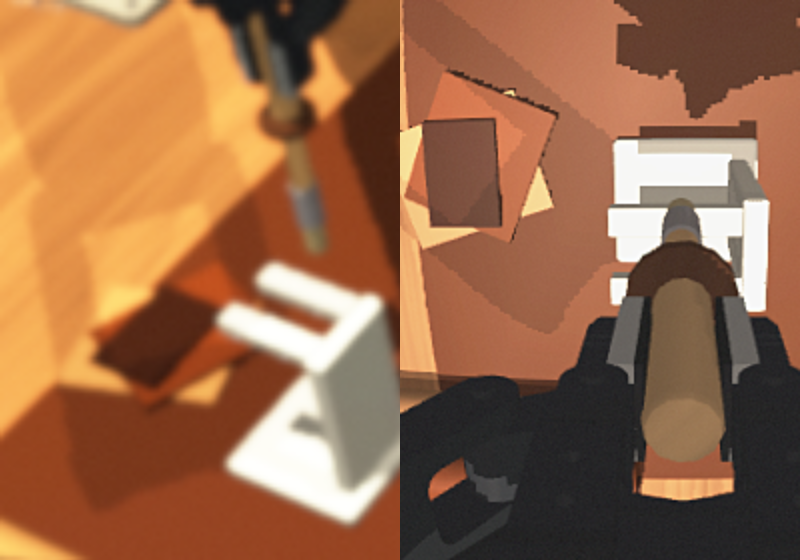

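Brush hangs straight in the jaws, tip at (315,250) in the scene crop, the slot 29 mm further in −y. Hanging it.

Request:
{"method": "apply_moves", "body": {"deltas": [[-0.97,0,0,0,0,0,0],[0,0,0,0,0,0,0],[0,0,0.9,0,0,0,0],[0,0,0.9,0,0,0,0],[0,0,0.9,0,0,0,0],[0,0,0.7,0,0,0,0],[0,0,0.3,0,0,0,0],[0,0,0,0,0,0,0]]}}

```text
time: 21.18
tool_pos: [473.3, -359.3, 167.4]
tcp_rot: [-180.0, -0.0, 90.0]
ft_force: [-0.3, 0.3, -0.0]
finger_gap: 14.8
grip_force: 40.4
```

Request:
{"method": "apply_moves", "body": {"deltas": [[0,0,0.1,0,0,0,0],[0,0,0,0,0,0,0]]}}

```text
time: 21.42
tool_pos: [473.6, -360.3, 165.4]
tcp_rot: [179.9, 0.0, 90.0]
ft_force: [0.8, -0.5, -0.8]
finger_gap: 15.0
grip_force: 40.4
```

Request:
{"method": "apply_moves", "body": {"deltas": [[0,0,0.08,0,0,0,0],[0,0,0,0,0,0,0]]}}

```text
time: 21.68
tool_pos: [473.2, -360.1, 162.1]
tcp_rot: [-180.0, -0.0, 90.0]
ft_force: [-0.1, 0.6, -1.2]
finger_gap: 14.7
grip_force: 40.4
```

Request:
{"method": "apply_moves", "body": {"deltas": [[0,0,0.06,0,0,0,0],[0,0,0,0,0,0,0]]}}

```text
time: 21.92
tool_pos: [473.5, -360.3, 161.3]
tcp_rot: [180.0, 0.0, 90.0]
ft_force: [-2.7, 1.7, 5.1]
finger_gap: 15.3
grip_force: 41.3
```

Request:
{"method": "apply_moves", "body": {"deltas": [[0,0,0,0,0,0,0.3],[0,0,0,0,0,0,0.5],[0,0,0,0,0,0,0.5],[0,0,0,0,0,0,0.5],[0,0,-0.9,0,0,0,0.5],[0,0,-0.9,0,0,0,0.5],[0,0,-0.9,0,0,0,0.5],[0,0,-0.4,0,0,0,0.5]]}}

```text
time: 22.92
tool_pos: [473.9, -360.6, 255.4]
tcp_rot: [179.9, 0.1, 90.0]
ft_force: [-0.1, -0.5, -1.2]
finger_gap: 42.4
grip_force: 0.0
```

Request:
{"method": "apply_moves", "body": {"deltas": [[0.96,0,0,0,0,0,0.4],[0.96,0,0,0,0,0,0.4],[0.96,0,0,0,0,0,0.4],[0.96,0,0,0,0,0,0.4],[0.96,0,0,0,0,0,0.4],[0.96,0,0,0,0,0,0.4],[0.96,0,0,0,0,0,0.4],[0.96,0,0,0,0,0,0.4]]}}

```text
time: 23.92
tool_pos: [473.0, -128.6, 252.6]
tcp_rot: [-179.9, -0.0, 90.0]
ft_force: [0.4, -0.4, 0.1]
finger_gap: 34.3
grip_force: 0.0
```

```bash
python3 - <<'E'
from h import *
st=sense();print(st['tool_pos'])
a=snapshot('scene')[:,:,::-1];b=snapshot('top')[:,:,::-1]
A=cv2.resize(a[230:330,100:200],None,fx=4,fy=4); B=cv2.resize(b[225:325,410:510],None,fx=4,fy=4)
for z in (25,120,190): print((pix(cam('scene'),'scene',[473.5,-360,z])-[100,230])*4,(pix(cam('top'),'top',[473.5,-360,z])-[410,225])*4)
cv2.imwrite('pics/hung.png',np.hstack([A,B]))
E
```

```text
[ 472.99680076 -128.64953005  252.59066759]
[[239.73676905 302.92623837]] [[153.84524419 155.53107925]]
[[211.05729911 190.93800883]] [[205.12039857 145.19636551]]
[[187.9209936  100.59485054]] [[248.75943286 136.40074252]]
```

View pics/hung.png

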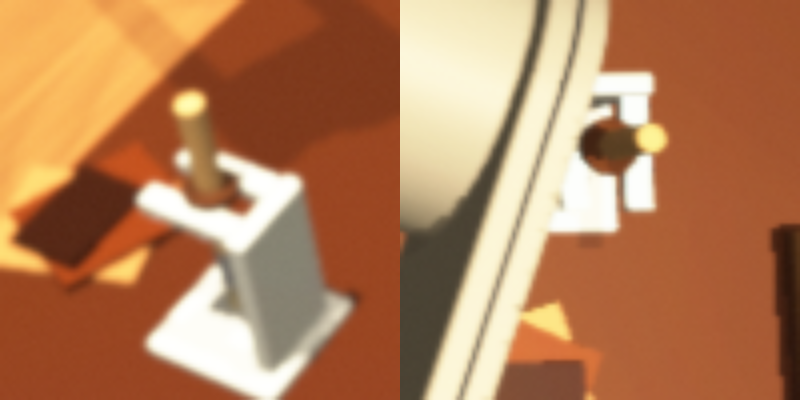

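Brush hangs upright: top at (189,102), matching the prediction. Moving to the strip and tray and measuring them from the wrist camera.

Request:
{"method": "apply_moves", "body": {"deltas": [[0.96,0,0,0,0,0,0.4],[0.96,0,0,0,0,0,0.4],[0.96,0,0,0,0,0,0.4],[0,0,0,0,0,0,0.4],[0,0,0,0,0,0,0.4]]}}

```text
time: 24.65
tool_pos: [473.3, -44.0, 253.0]
tcp_rot: [-180.0, 0.0, 90.0]
ft_force: [-0.3, -0.2, 0.8]
finger_gap: 34.0
grip_force: 0.0
```

```bash
cat > strip.py <<'E'
from h import *
np.set_printoptions(precision=1,suppress=True)
st=sense();print(st['tool_pos'],st['tcp_rot']);C=cam('wrist',st); im=snapshot('wrist')[:,:,::-1].copy();np.save('ws.npy',im)
hsv=cv2.cvtColor(im,cv2.COLOR_BGR2HSV)
exp=pix(C,'wrist',[[475+sx*23,8.5+sy*95,8] for sx,sy in((-1,-1),(1,-1),(1,1),(-1,1))]);print(exp)
print(im[tuple(pix(C,'wrist',[[475,60,8]])[0].astype(int)[::-1])],im[tuple(pix(C,'wrist',[[475,90,8]])[0].astype(int)[::-1])])
m=((im[:,:,0]>120)&(im[:,:,2]>180)).astype(np.uint8); n,l,s,c=cv2.connectedComponentsWithStats(m)
k=l[tuple(pix(C,'wrist',[[475,60,8]])[0].astype(int)[::-1])]; print(s[k])
ys,xs=np.nonzero(l==k); P=np.array([ray(C,'wrist',x,y,8)[:2] for x,y in zip(xs,ys)])
r=cv2.minAreaRect(P.astype(np.float32)); print(r)
cv2.imwrite('pics/ws.png',im)
E
python3 strip.py
```

```text
[473.3 -44.  253. ] [-180.    0.   90.]
[[253.7 216.1]
 [292.  216.2]
 [293.3  55. ]
 [252.8  54.9]]
[122 164 204] [125 164 204]
[ 260   53   43   98 3382]
((483.5358581542969, 49.249183654785156), (111.40325164794922, 46.17405319213867), 87.69747924804688)
```

Request:
{"method": "apply_moves", "body": {"deltas": [[0.96,0,0,0,0,0,0.4],[0.96,0,0,0,0,0,0.4],[0.96,0,0,0,0,0,0.4],[0.96,0.1,0,0,0,0,0.4],[0.96,0.5,0,0,0,0,0.4],[0.96,0.5,0,0,0,0,0.4],[0.96,0.3,0,0,0,0,0.4],[0.96,0,0,0,0,0,0.4]]}}

```text
time: 25.7
tool_pos: [516.3, 186.8, 253.0]
tcp_rot: [-180.0, 0.0, 89.9]
ft_force: [0.2, -0.1, 0.0]
finger_gap: 34.3
grip_force: 0.0
```

Request:
{"method": "apply_moves", "body": {"deltas": [[0.96,0,0,0,0,0,0.4],[0.8,0,0,0,0,0,0.4],[0,0,0,0,0,0,0.4],[0,0,0,0,0,0,0.4]]}}

```text
time: 26.2
tool_pos: [515.8, 238.8, 253.1]
tcp_rot: [-180.0, 0.0, 89.9]
ft_force: [0.9, -0.3, 0.6]
finger_gap: 34.7
grip_force: 0.0
```

```bash
cat > feet.py <<'E'
from h import *
np.set_printoptions(precision=1,suppress=True)
st=sense();print(st['tool_pos'],st['tcp_rot']);C=cam('wrist',st); im=snapshot('wrist')[:,:,::-1].copy()
hsv=cv2.cvtColor(im,cv2.COLOR_BGR2HSV); 
m=cv2.inRange(hsv,(18,140,60),(35,255,255)); n,l,s,c=cv2.connectedComponentsWithStats(m)
for i in range(1,n):
    if 100<s[i,4]<3000: print(s[i],c[i],'flange-level',ray(C,'wrist',*c[i],13)[:2])
for P in ([555.4,288.8,21],[518.8,346.1,21],[506.7,301.1,21],[495.8,254.5,21]): print(pix(C,'wrist',P)[0])
cv2.imwrite('pics/feet.png',im)
E
python3 feet.py
```

```text
[515.8 238.8 253.1] [-180.     0.    89.9]
[263  76  21  20 301] [273.1  85.4] flange-level [517.6 349.4]
[253 116  20  20 303] [262.9 125.5] flange-level [506.1 303.6]
[295 127  21  20 301] [305.1 136.3] flange-level [553.8 291.6]
[307.2 139.2]
[274.3  87.5]
[263.2 127.8]
[253.6 169.5]
```

View pics/feet.png

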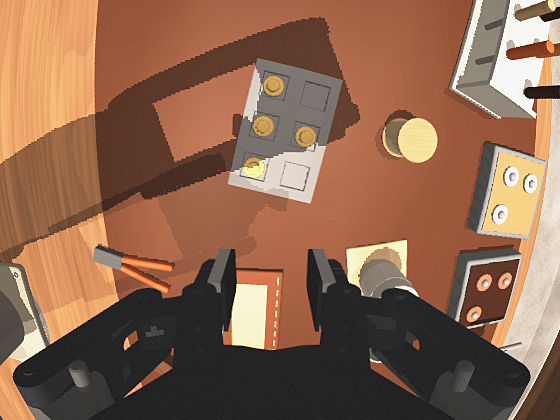

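Wrist view: feet at (273,85), (263,126), (305,136), (254,168), all still in their pockets. Refitting the strip properly from the first top picture.

```bash
python3 - <<'E'
from h import *
np.set_printoptions(precision=1,suppress=True)
C=cam('top'); im=cv2.imread('pics/top0.png')
m=((im[:,:,0]>120)&(im[:,:,2]>180)).astype(np.uint8); n,l,s,c=cv2.connectedComponentsWithStats(m,connectivity=4)
k=l[262,290]; print(s[k]); ys,xs=np.nonzero(l==k)
P=np.array([ray(C,'top',x,y,8)[:2] for x,y in zip(xs,ys)]); print(cv2.minAreaRect(P.astype(np.float32)),P.mean(0))
# wrist: midline x of strip at several y, full-lit rows
st=dict(tool_pos=np.array([473.3,-44.0,253.0]),tcp_rot=np.array([180,0,90.]))
W=cam('wrist',st); w=np.load('ws.npy'); m=((w[:,:,0]>w[:,:,2]*0.5)&(w[:,:,2]>90)).astype(np.uint8)
for v in range(60,200,20):
    r=np.nonzero(m[v,235:310])[0]+235
    print(v,r.min(),r.max(),ray(W,'wrist',r.min()-.5,v,8)[:2],ray(W,'wrist',r.max()+.5,v,8)[:2])
E
```

```text
[ 250  250   81   23 1591]
((482.6567687988281, 9.792694091796875), (191.25685119628906, 46.97703552246094), 87.23921203613281) [482.6   9.2]
60 250 303 [448.3  97.6] [509.6  97.9]
80 262 302 [462.   73.7] [508.5  74.2]
100 248 301 [446.1  50.6] [507.4  50.8]
120 246 300 [443.7  27.5] [506.4  27.6]
140 259 299 [458.5   4.3] [505.5   4.5]
160 245 298 [442.2 -18.8] [504.6 -18.8]
180 244 309 [440.7 -42.4] [518.  -42.2]
```

Request:
{"method": "apply_moves", "body": {"deltas": [[0.53,-0.63,0,0,0,0,0.4],[0,0,1,0,0,0,0.4],[0,0,1,0,0,0,0.4],[0,0,1,0,0,0,0.4],[0,0,1,0,0,0,0.4],[0,0,1,0,0,0,0.4],[0,0,0.9,0,0,0,0.4],[0,0,0,0,0,0,0.4]]}}

```text
time: 27.25
tool_pos: [494.8, 254.0, 74.0]
tcp_rot: [-179.7, 0.1, 89.9]
ft_force: [0.1, 0.4, 0.3]
finger_gap: 34.0
grip_force: 0.0
```

Request:
{"method": "apply_moves", "body": {"deltas": [[0,0,0,0,0,0,0.4]]}}

```text
time: 27.38
tool_pos: [497.4, 255.5, 77.6]
tcp_rot: [179.9, -0.0, 89.9]
ft_force: [0.2, 0.6, 0.2]
finger_gap: 34.2
grip_force: 0.0
```

```bash
python3 - <<'E'
from h import *
np.set_printoptions(precision=1,suppress=True)
st=sense();print(st['tool_pos']);C=cam('wrist',st); im=snapshot('wrist')[:,:,::-1].copy()
for P in ([496.5,255.5,21],[519,348.5,21],[507,302.6,21],[555,290.7,21]):
    u,v=pix(C,'wrist',P)[0]; print(u,v); cv2.drawMarker(im,(int(round(u)),int(round(v))),(255,0,255),0,10,1)
cv2.imwrite('pics/near.png',cv2.resize(im[60:360,130:430],(600,600)))
E
```

```text
[497.4 255.5  77.6]
270.2648904736753 236.06948776113666
310.0424761996832 79.06172202889152
288.5245014352242 158.30976006323618
368.1759191275462 179.58966589895024
```

View pics/near.png

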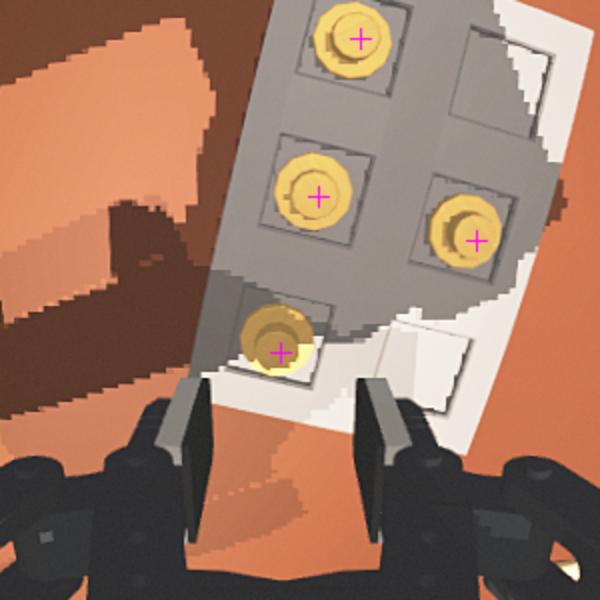

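Bosses sit about 1 mm from the marks: (275,350), (314,193), (355,36), (474,237). Grasping the first foot.

Request:
{"method": "apply_moves", "body": {"deltas": [[0,-0.03,0.8,0,0,0,0.4],[0,0,0.6,0,0,0,0.4],[0,0,0.1,0,0,0,0.4],[0,0,0,0,0,0,0.4],[0,0,0,0,0,0,0.4]]}}

```text
time: 28.05
tool_pos: [496.3, 256.1, 32.3]
tcp_rot: [179.9, -0.0, 90.0]
ft_force: [1.2, -0.4, -0.4]
finger_gap: 34.0
grip_force: 0.0
```

Request:
{"method": "apply_moves", "body": {"deltas": [[0,0,0.05,0,0,0,0],[0,0,0,0,0,0,0],[0,0,0,0,0,0,0],[0,0,0,0,0,0,0]], "grip_force": 30}}

```text
time: 28.55
tool_pos: [496.2, 256.0, 30.5]
tcp_rot: [179.9, -0.0, 90.0]
ft_force: [-0.1, 0.4, 5.7]
finger_gap: 11.1
grip_force: 29.4
```

Request:
{"method": "apply_moves", "body": {"deltas": [[0,0,-0.2,0,0,0,0],[0,0,-0.6,0,0,0,0],[0,0,-0.8,0,0,0,0],[0,0,0,0,0,0,0],[0,0,0,0,0,0,0]]}}

```text
time: 29.18
tool_pos: [495.5, 255.8, 77.9]
tcp_rot: [180.0, -0.0, 90.0]
ft_force: [-0.7, -0.1, -0.8]
finger_gap: 11.4
grip_force: 29.2
```

```bash
python3 - <<'E'
from h import *
im=snapshot('wrist')[:,:,::-1]
cv2.imwrite('pics/held.png',cv2.resize(im[60:360,130:430],(600,600)))
E
```

```text
(no output)
```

View pics/held.png

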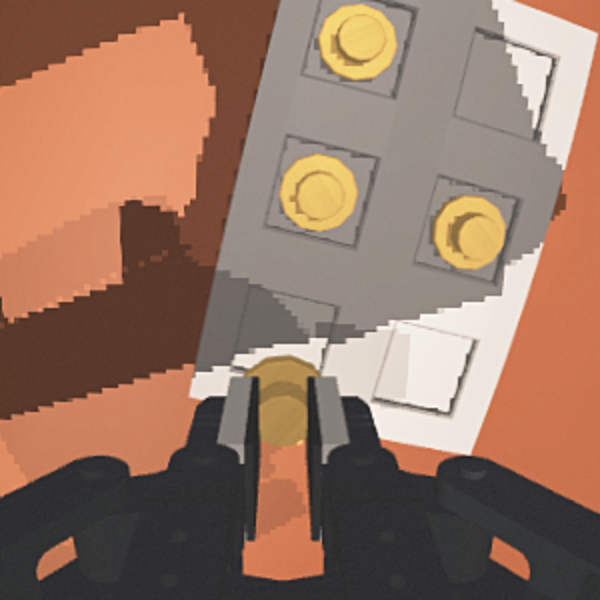

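Foot held upright: boss at (287,418) between the pads, pocket empty. Checking how the foot sits relative to the TCP.

```bash
python3 - <<'E'
from h import *
C=cam('wrist')
for z in (62,65,68,71): print(z,ray(C,'wrist',273.5,269,z))
print(sense()['tool_pos'])
E
```

```text
62 [495.81772319 253.25150269  62.        ]
65 [495.79354354 254.68910081  65.        ]
68 [495.76936389 256.12669893  68.        ]
71 [495.74518424 257.56429704  71.        ]
[495.10400346 255.61219435  77.31937504]
```

Request:
{"method": "apply_moves", "body": {"deltas": [[-0.93,-0.05,0,0,0,0,0],[-0.93,-0.05,0,0,0,0,0],[-0.93,-0.05,0,0,0,0,0],[-0.93,-0.05,0,0,0,0,0],[-0.93,-0.05,0,0,0,0,0],[-0.93,-0.05,0,0,0,0,0],[-0.93,-0.05,0,0,0,0,0],[-0.93,-0.05,0,0,0,0,0]]}}

```text
time: 30.22
tool_pos: [482.6, 31.8, 76.8]
tcp_rot: [-179.9, -0.0, 90.0]
ft_force: [0.3, -0.5, 0.1]
finger_gap: 11.0
grip_force: 29.3
```

Request:
{"method": "apply_moves", "body": {"deltas": [[-0.93,-0.05,0,0,0,0,0],[-0.93,-0.05,0,0,0,0,0],[-0.93,-0.05,0,0,0,0,0],[0,0,0,0,0,0,0],[0,0,0.8,0,0,0,0],[0,0,0.5,0,0,0,0],[0,0,0,0,0,0,0],[0,0,0,0,0,0,0]]}}

```text
time: 31.22
tool_pos: [479.3, -50.8, 39.2]
tcp_rot: [180.0, -0.0, 90.0]
ft_force: [0.6, -0.4, 0.5]
finger_gap: 11.4
grip_force: 29.3
```

Request:
{"method": "apply_moves", "body": {"deltas": [[0,0,0.1,0,0,0,0],[0,0,0.06,0,0,0,0],[0,0,0,0,0,0,0]]}}

```text
time: 31.6
tool_pos: [479.1, -51.1, 34.1]
tcp_rot: [180.0, 0.0, 90.0]
ft_force: [0.3, 0.2, 0.4]
finger_gap: 10.7
grip_force: 29.3
```

Request:
{"method": "apply_moves", "body": {"deltas": [[0,0,0.05,0,0,0,0],[0,0,0,0,0,0,0]]}}

```text
time: 31.85
tool_pos: [479.1, -51.1, 32.6]
tcp_rot: [180.0, 0.0, 90.0]
ft_force: [-0.0, 0.4, 0.2]
finger_gap: 11.0
grip_force: 29.3
```

Request:
{"method": "apply_moves", "body": {"deltas": [[0,0,0.05,0,0,0,0],[0,0,0,0,0,0,0]]}}

```text
time: 32.1
tool_pos: [479.3, -51.1, 32.3]
tcp_rot: [-180.0, 0.0, 90.0]
ft_force: [-5.8, 0.6, 15.4]
finger_gap: 11.5
grip_force: 30.9
```

Request:
{"method": "apply_moves", "body": {"deltas": [[0,0,-0.02,0,0,0,0.2],[0,0,0,0,0,0,0.4],[0,0,0,0,0,0,0.4],[0,0,-0.7,0,0,0,0.4],[0,0,-0.8,0,0,0,0.4],[0.98,0.07,0,0,0,0,0.4],[0.98,0.07,0,0,0,0,0.4],[0.98,0.07,0,0,0,0,0.4]]}}

```text
time: 33.1
tool_pos: [485.4, 37.9, 76.6]
tcp_rot: [180.0, -0.0, 90.0]
ft_force: [0.5, -0.3, -0.0]
finger_gap: 34.4
grip_force: 0.0
```

Request:
{"method": "apply_moves", "body": {"deltas": [[0.98,0.07,0,0,0,0,0.4],[0.98,0.07,0,0,0,0,0.4],[0.98,0.07,0,0,0,0,0.4],[0.98,0.07,0,0,0,0,0.4],[0.98,0.07,0,0,0,0,0.4],[0.98,0.07,0,0,0,0,0.4],[0.98,0.08,0,0,0,0,0.4],[0.98,0.08,0,0,0,0,0.4]]}}

```text
time: 34.1
tool_pos: [502.7, 273.3, 76.4]
tcp_rot: [-180.0, 0.0, 90.0]
ft_force: [0.3, -1.3, -0.3]
finger_gap: 33.8
grip_force: 0.0
```

Request:
{"method": "apply_moves", "body": {"deltas": [[0.98,0.08,0,0,0,0,0.4],[0,0,0,0,0,0,0.4],[0,0,0,0,0,0,0.4]]}}

```text
time: 34.48
tool_pos: [504.9, 301.2, 76.2]
tcp_rot: [-180.0, 0.0, 90.0]
ft_force: [0.6, -1.0, -0.0]
finger_gap: 34.3
grip_force: 0.0
```

```bash
cat > look.py <<'E'
from h import *
np.set_printoptions(precision=1,suppress=True)
st=sense();print(st['tool_pos']);C=cam('wrist',st); im=snapshot('wrist')[:,:,::-1].copy()
hsv=cv2.cvtColor(im,cv2.COLOR_BGR2HSV); m=cv2.inRange(hsv,(17,110,60),(36,255,255)); n,l,s,c=cv2.connectedComponentsWithStats(m)
for i in range(1,n):
    if 300<s[i,4]<5000: print(s[i],c[i],'z15:',ray(C,'wrist',*c[i],15)[:2])
import sys; cv2.imwrite('pics/'+sys.argv[1],im)
E
python3 look.py l1.png
```

```text
[504.9 301.2  76.2]
[ 274  136   39   39 1177] [292.9 154.9] z15: [517.2 349.9]
[255 210  38  35 985] [273.1 226.7] z15: [505.7 305.7]
[ 10 314  33  41 418] [ 26.5 333.6] z15: [275.1 196. ]
[  0 365  21  55 375] [  7.8 397.1] z15: [178.6  76.1]
```

Request:
{"method": "apply_moves", "body": {"deltas": [[0.06,0.02,0.8,0,0,0,0.4],[0,0,0.6,0,0,0,0.4],[0,0,0.14,0,0,0,0.4],[0,0,0,0,0,0,0],[0,0,0,0,0,0,0],[0,0,0,0,0,0,0],[0,0,0,0,0,0,0]]}}

```text
time: 35.4
tool_pos: [506.1, 303.7, 31.0]
tcp_rot: [180.0, -0.0, 90.0]
ft_force: [0.1, -0.5, -0.6]
finger_gap: 10.8
grip_force: 29.2
```

Request:
{"method": "apply_moves", "body": {"deltas": [[0,0,-0.2,0,0,0,0],[0,0,-0.6,0,0,0,0],[0,0,-0.8,0,0,0,0],[0,0,0,0,0,0,0],[0,0,0,0,0,0,0]]}}

```text
time: 36.02
tool_pos: [505.9, 303.5, 78.6]
tcp_rot: [180.0, -0.0, 90.0]
ft_force: [-0.5, 0.3, -0.4]
finger_gap: 11.5
grip_force: 29.2
```

Request:
{"method": "apply_moves", "body": {"deltas": [[-0.95,-0.07,0,0,0,0,0],[-0.95,-0.07,0,0,0,0,0],[-0.95,-0.07,0,0,0,0,0],[-0.95,-0.08,0,0,0,0,0],[-0.95,-0.08,0,0,0,0,0],[-0.95,-0.07,0,0,0,0,0],[-0.95,-0.08,0,0,0,0,0],[-0.95,-0.07,0,0,0,0,0]]}}

```text
time: 37.02
tool_pos: [487.0, 74.6, 77.3]
tcp_rot: [-179.9, 0.0, 90.0]
ft_force: [0.1, -0.3, -1.2]
finger_gap: 11.4
grip_force: 29.3
```

Request:
{"method": "apply_moves", "body": {"deltas": [[-0.95,-0.08,0,0,0,0,0],[-0.95,-0.07,0,0,0,0,0],[-0.98,-0.08,0,0,0,0,0],[0,0,0,0,0,0,0],[0,0,0.8,0,0,0,0],[0,0,0.6,0,0,0,0],[0,0,0.03,0,0,0,0],[0,0,0,0,0,0,0]]}}

```text
time: 38.02
tool_pos: [481.1, -10.4, 35.7]
tcp_rot: [-180.0, -0.0, 90.0]
ft_force: [-0.3, -0.2, -0.2]
finger_gap: 11.0
grip_force: 29.3
```

Request:
{"method": "apply_moves", "body": {"deltas": [[0,0,0.06,0,0,0,0],[0,0,0,0,0,0,0],[0,0,0,0,0,0,0]]}}

```text
time: 38.4
tool_pos: [481.4, -10.9, 34.1]
tcp_rot: [180.0, 0.0, 90.0]
ft_force: [-0.1, -0.1, -1.0]
finger_gap: 10.8
grip_force: 29.3
```

Request:
{"method": "apply_moves", "body": {"deltas": [[0,0,0.05,0,0,0,0],[0,0,0,0,0,0,0],[0,0,0,0,0,0,0.2],[0,0,0,0,0,0,0.4],[0,0,0,0,0,0,0.4],[0,0,-0.7,0,0,0,0.4],[0,0,-0.8,0,0,0,0.4],[0,0,0,0,0,0,0.4]]}}

```text
time: 39.4
tool_pos: [482.9, -11.1, 79.3]
tcp_rot: [179.8, 0.0, 90.0]
ft_force: [-0.2, 0.8, 0.3]
finger_gap: 34.4
grip_force: 0.0
```

Request:
{"method": "apply_moves", "body": {"deltas": [[1,0.1,0,0,0,0,0.4],[1,0.1,0,0,0,0,0.4],[1,0.1,0,0,0,0,0.4],[1,0.1,0,0,0,0,0.4],[1,0.1,0,0,0,0,0.4],[1,0.1,0,0,0,0,0.4],[1,0.1,0,0,0,0,0.4],[1,0.1,0,0,0,0,0.4]]}}

```text
time: 40.4
tool_pos: [504.6, 229.9, 75.9]
tcp_rot: [-179.9, 0.0, 90.0]
ft_force: [0.3, 0.2, 0.5]
finger_gap: 34.6
grip_force: 0.0
```

Request:
{"method": "apply_moves", "body": {"deltas": [[1,0.1,0,0,0,0,0.4],[1,0.1,0,0,0,0,0.4],[1,0.1,0,0,0,0,0.4],[1,0.1,0,0,0,0,0.4],[0,0,0,0,0,0,0.4],[0,0,0,0,0,0,0.4]]}}

```text
time: 41.15
tool_pos: [516.6, 348.4, 76.1]
tcp_rot: [-179.9, 0.1, 90.0]
ft_force: [0.4, 0.5, 0.2]
finger_gap: 34.1
grip_force: 0.0
```

```bash
python3 look.py l2.png; python3 - <<'E'
from h import *
C=cam('wrist'); print(pix(C,'wrist',[[517.3,349.4,18],[554.2,291.4,18]]))
im=cv2.imread('pics/l2.png');u,v=pix(C,'wrist',[554.2,291.4,18])[0].astype(int);print(im[v-1:v+2,u-1:u+2].tolist())
E
```

```text
[516.6 348.4  76.1]
[ 255  211   38   37 1016] [273.2 228.5] z15: [517.4 351.7]
[ 11 332  33  33 444] [ 27.8 346.3] z15: [280.7 226.5]
[  0 353  25  67 507] [  8.8 391.1] z15: [200.8 137.5]
[[272.76371341 233.03820203]
 [326.32294461 312.12077763]]
[[[51, 49, 49], [51, 51, 52], [53, 51, 53]], [[50, 49, 47], [55, 52, 54], [54, 51, 51]], [[55, 52, 55], [54, 51, 51], [53, 51, 51]]]
```

Request:
{"method": "apply_moves", "body": {"deltas": [[0.03,0.02,0.8,0,0,0,0.4],[0,0,0.6,0,0,0,0.4],[0,0,0.13,0,0,0,0.4],[0,0,0,0,0,0,0],[0,0,0,0,0,0,0],[0,0,0,0,0,0,0],[0,0,0,0,0,0,0]]}}

```text
time: 42.08
tool_pos: [518.1, 350.2, 31.9]
tcp_rot: [180.0, -0.0, 90.0]
ft_force: [0.5, -1.6, 0.2]
finger_gap: 10.8
grip_force: 29.2
```

Request:
{"method": "apply_moves", "body": {"deltas": [[0,0,-0.2,0,0,0,0],[0,0,-0.6,0,0,0,0],[0,0,-0.8,0,0,0,0],[0,0,0,0,0,0,0],[0,0,0,0,0,0,0]]}}

```text
time: 42.7
tool_pos: [517.9, 350.0, 79.5]
tcp_rot: [180.0, -0.0, 90.0]
ft_force: [0.3, 0.6, -0.7]
finger_gap: 10.6
grip_force: 29.2
```

Request:
{"method": "apply_moves", "body": {"deltas": [[-0.97,-0.1,0,0,0,0,0],[-0.97,-0.1,0,0,0,0,0],[-0.97,-0.1,0,0,0,0,0],[-0.97,-0.1,0,0,0,0,0],[-0.97,-0.11,0,0,0,0,0],[-0.97,-0.11,0,0,0,0,0],[-0.97,-0.11,0,0,0,0,0],[-0.97,-0.11,0,0,0,0,0]]}}

```text
time: 43.7
tool_pos: [491.5, 116.2, 78.2]
tcp_rot: [-179.9, 0.0, 90.0]
ft_force: [0.3, -0.9, 0.2]
finger_gap: 10.8
grip_force: 29.3
```

Request:
{"method": "apply_moves", "body": {"deltas": [[-0.97,-0.1,0,0,0,0,0],[-0.97,-0.11,0,0,0,0,0],[-0.97,-0.11,0,0,0,0,0],[0,0,0,0,0,0,0],[0,0,0.8,0,0,0,0],[0,0,0.6,0,0,0,0],[0,0,0.05,0,0,0,0],[0,0,0,0,0,0,0]]}}

```text
time: 44.7
tool_pos: [482.9, 30.4, 35.9]
tcp_rot: [-180.0, -0.0, 90.0]
ft_force: [-0.0, -0.4, 0.0]
finger_gap: 10.8
grip_force: 29.3
```

Request:
{"method": "apply_moves", "body": {"deltas": [[0,0,0.06,0,0,0,0],[0,0,0,0,0,0,0],[0,0,0,0,0,0,0]]}}

```text
time: 45.08
tool_pos: [483.2, 29.9, 34.4]
tcp_rot: [180.0, 0.0, 90.0]
ft_force: [0.6, 0.4, -0.2]
finger_gap: 10.6
grip_force: 29.3
```

Request:
{"method": "apply_moves", "body": {"deltas": [[0,0,0.04,0,0,0,0],[0,0,0,0,0,0,0],[0,0,0,0,0,0,0.2],[0,0,0,0,0,0,0.4],[0,0,0,0,0,0,0.4],[0,0,-0.7,0,0,0,0.4],[0,0,-0.8,0,0,0,0.4],[0,0,0,0,0,0,0.4]]}}

```text
time: 46.08
tool_pos: [484.8, 29.8, 79.9]
tcp_rot: [179.8, 0.0, 90.0]
ft_force: [0.5, 0.3, -0.0]
finger_gap: 34.0
grip_force: 0.0
```

Request:
{"method": "apply_moves", "body": {"deltas": [[0.97,0.26,0,0,0,0,0.4],[0.97,0.26,0,0,0,0,0.4],[0.97,0.26,0,0,0,0,0.4],[0.97,0.26,0,0,0,0,0.4],[0.97,0.26,0,0,0,0,0.4],[0.97,0.26,0,0,0,0,0.4],[0,0,0,0,0,0,0.4],[0,0,0,0,0,0,0.4]]}}

```text
time: 47.08
tool_pos: [529.1, 203.9, 76.8]
tcp_rot: [-179.9, 0.0, 90.0]
ft_force: [0.3, -0.2, -0.2]
finger_gap: 34.1
grip_force: 0.0
```

```bash
python3 look.py l3.png
```

```text
[529.1 203.9  76.8]
[ 295   72   39   38 1182] [313.8  90.5] z15: [553.2 290.9]
[  0 359  35  61 824] [ 12.1 394.4] z15: [215.4 -12.6]
```

Request:
{"method": "apply_moves", "body": {"deltas": [[0.96,0.27,0,0,0,0,0.4],[0.96,0.27,0,0,0,0,0.4],[0.97,0.27,0,0,0,0,0.4],[0,0,0,0,0,0,0.4],[0,0,0.8,0,0,0,0.4],[0,0,0.6,0,0,0,0.4],[0,0,0.12,0,0,0,0.4],[0,0,0,0,0,0,0.4]]}}

```text
time: 48.12
tool_pos: [554.0, 290.6, 32.2]
tcp_rot: [-180.0, 0.0, 90.0]
ft_force: [0.9, -0.4, 1.0]
finger_gap: 33.9
grip_force: 0.0
```

Request:
{"method": "apply_moves", "body": {"deltas": [[0,0,0.02,0,0,0,0],[0,0,0,0,0,0,0],[0,0,0,0,0,0,0],[0,0,0,0,0,0,0]]}}

```text
time: 48.62
tool_pos: [554.9, 291.4, 32.7]
tcp_rot: [179.9, -0.0, 90.0]
ft_force: [0.6, -1.2, 5.6]
finger_gap: 10.4
grip_force: 29.8
```

Request:
{"method": "apply_moves", "body": {"deltas": [[0,0,-0.2,0,0,0,0],[0,0,-0.6,0,0,0,0],[0,0,-0.8,0,0,0,0],[0,0,0,0,0,0,0],[0,0,0,0,0,0,0]]}}

```text
time: 49.25
tool_pos: [554.0, 291.2, 79.5]
tcp_rot: [-180.0, 0.0, 90.0]
ft_force: [-1.2, -0.5, -0.1]
finger_gap: 10.1
grip_force: 29.2
```

Request:
{"method": "apply_moves", "body": {"deltas": [[-0.93,-0.29,0,0,0,0,0],[-0.93,-0.29,0,0,0,0,0],[-0.93,-0.29,0,0,0,0,0],[-0.93,-0.29,0,0,0,0,0],[-0.93,-0.29,0,0,0,0,0],[-0.92,-0.29,0,0,0,0,0],[-0.92,-0.29,0,0,0,0,0],[-0.92,-0.28,0,0,0,0,0]]}}

```text
time: 50.25
tool_pos: [483.5, 68.0, 78.4]
tcp_rot: [-179.9, 0.0, 90.0]
ft_force: [0.2, 0.4, -0.1]
finger_gap: 10.4
grip_force: 29.3
```

Request:
{"method": "apply_moves", "body": {"deltas": [[0,0,0,0,0,0,0],[0,0,0.8,0,0,0,0],[0,0,0.6,0,0,0,0],[0,0,0.05,0,0,0,0],[0,0,0,0,0,0,0],[0,0,0,0,0,0,0]]}}

```text
time: 51.0
tool_pos: [485.4, 69.1, 36.9]
tcp_rot: [179.9, -0.0, 90.0]
ft_force: [-0.0, -0.6, -0.1]
finger_gap: 10.6
grip_force: 44.4
```

Request:
{"method": "apply_moves", "body": {"deltas": [[0,0,0.06,0,0,0,0],[0,0,0,0,0,0,0],[0,0,0,0,0,0,0]]}}

```text
time: 51.38
tool_pos: [484.9, 68.9, 34.5]
tcp_rot: [180.0, -0.0, 90.0]
ft_force: [-0.7, -0.2, 0.5]
finger_gap: 10.7
grip_force: 44.4
```

Request:
{"method": "apply_moves", "body": {"deltas": [[0,0,0.03,0,0,0,0],[0,0,0,0,0,0,0],[0,0,0,0,0,0,0.2],[0,0,0,0,0,0,0.4],[0,0,0,0,0,0,0.4],[0,0,-0.8,0,0,0,0.4],[0,0,-1,0,0,0,0.4],[0,0,-1,0,0,0,0.4]]}}

```text
time: 52.38
tool_pos: [484.6, 68.9, 118.2]
tcp_rot: [-180.0, 0.0, 90.0]
ft_force: [0.5, -0.4, -0.4]
finger_gap: 33.5
grip_force: 0.0
```

Request:
{"method": "apply_moves", "body": {"deltas": [[0.9,-0.3,-1,0,0,0,0.4],[0.9,-0.3,-1,0,0,0,0.4],[0.9,-0.3,-1,0,0,0,0.4],[0.9,-0.3,0,0,0,0,0.4],[0.9,-0.3,0,0,0,0,0.4],[0.9,0,0,0,0,0,0.4],[0.9,0,0,0,0,0,0.4],[0.9,0,0,0,0,0,0.4]]}}

```text
time: 53.38
tool_pos: [439.7, 285.8, 207.5]
tcp_rot: [180.0, 0.0, 90.0]
ft_force: [0.6, -0.1, 0.2]
finger_gap: 34.3
grip_force: 0.0
```

```bash
python3 - <<'E'
from h import *
np.set_printoptions(precision=1,suppress=True)
C=cam('top'); im=snapshot('top')[:,:,::-1].copy(); cv2.imwrite('pics/topF.png',im)
s=snapshot('scene')[:,:,::-1]
for p in ((479.6,-51),(481.4,-11),(483.2,29),(485,69)): print(pix(C,'top',[[*p,16]])[0])
A=cv2.resize(im[230:295,230:350],(780,422),interpolation=cv2.INTER_CUBIC)[:300] if 0 else cv2.resize(im[235:290,235:345],(400,200),interpolation=cv2.INTER_CUBIC)
B=cv2.resize(s[180:260,195:295],(400,320),interpolation=cv2.INTER_CUBIC)
T=cv2.resize(im[75:300,130:510],(676,400))
out=np.zeros((600,800,3),np.uint8); out[:200,:400]=A; out[200:520,:400]=B; out[:400,400:]=cv2.resize(s[140:380,100:340],(400,400)); out[400:,400:]=cv2.resize(im[150:330,150:510],(400,200))
cv2.imwrite('pics/final.png',out)
E
```

```text
[315.8 262.2]
[298.8 261.5]
[281.9 260.8]
[265.  260.2]
```

View pics/final.png

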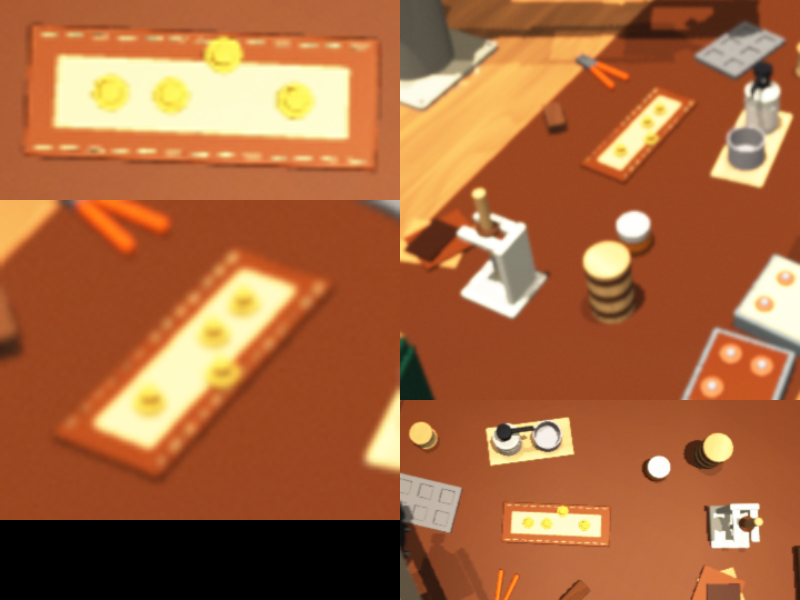

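The last composite shows three feet well placed. The foot meant for s=−20 has been knocked to the strip's far edge, at crop (223,54) ≈ full (296,250). Locating and mending it.

```bash
cat > topfeet.py <<'E'
from h import *
np.set_printoptions(precision=1,suppress=True)
C=cam('top'); im=snapshot('top')[:,:,::-1]
hsv=cv2.cvtColor(im,cv2.COLOR_BGR2HSV); m=cv2.inRange(hsv,(22,130,150),(34,255,255)); m[:235]=0;m[290:]=0;m[:,:235]=0;m[:,345:]=0
n,l,s,c=cv2.connectedComponentsWithStats(m)
d=np.array([.045,.999]);q=np.array([.999,-.045])
for i in range(1,n):
    if s[i,4]>8:
        P=ray(C,'top',*c[i],15)[:2]; v=P-[482.3,9]; print(s[i],c[i],P,'strip xy',v@q,v@d)
print(sense()['tool_pos'])
E
python3 topfeet.py
```

```text
[291 245  11  10  76] [296.  249.8] [509.3  -4.5] strip xy 27.61955729608683 -12.315700342307888
[260 256  10   9  72] [264.8 260. ] [485.5  69.4] strip xy 0.4952107243449748 60.50822288357308
[277 256  10  10  68] [281.4 260.8] [483.3  30.1] strip xy 0.08476517281872298 21.146430779415077
[311 258  10  10  74] [315.3 262.3] [479.4 -49.9] strip xy -0.2386028243981264 -58.926108415182014
[439.5 285.7 207.3]
```

Request:
{"method": "apply_moves", "body": {"deltas": [[-0.97,0.23,0,0,0,0,0.4],[-0.97,0.23,0,0,0,0,0.4],[-0.97,0.23,0,0,0,0,0.4],[-0.97,0.23,0,0,0,0,0.4],[-0.97,0.23,0,0,0,0,0.4],[-0.97,0.23,0,0,0,0,0.4],[-0.97,0.23,0,0,0,0,0.4],[-0.97,0.23,0,0,0,0,0.4]]}}

```text
time: 54.52
tool_pos: [494.8, 50.2, 207.5]
tcp_rot: [-180.0, 0.0, 89.9]
ft_force: [0.3, 0.3, 0.3]
finger_gap: 34.0
grip_force: 0.0
```

Request:
{"method": "apply_moves", "body": {"deltas": [[-0.97,0.24,0,0,0,0,0.4],[-0.96,0.24,0,0,0,0,0.4],[0,0,0.9,0,0,0,0.4],[0,0,0.9,0,0,0,0.4],[0,0,0.9,0,0,0,0.4],[0,0,0.9,0,0,0,0.4],[0,0,0.6,0,0,0,0.4],[0,0,0,0,0,0,0.4]]}}

```text
time: 55.52
tool_pos: [508.0, -6.1, 80.1]
tcp_rot: [-179.8, -0.0, 90.0]
ft_force: [-0.1, -0.6, 0.5]
finger_gap: 34.2
grip_force: 0.0
```

```bash
sleep 0; python3 look.py l4.png; python3 - <<'E'
from h import *
C=cam('wrist'); print(pix(C,'wrist',[[509.3,-4.5,15],[509.3,-4.5,23]]))
E
```

```text
[508.   -6.1  80.1]
[ 215   92   39   38 1170] [234.  110.6] z15: [485.4  69. ]
[ 213  156   39   39 1143] [232.  174.9] z15: [483.6  30.1]
[ 255  210   38   36 1026] [273.6 227.6] z15: [508.9  -3.4]
[[272.29274216 228.53956499]
 [272.33302451 232.68104328]]
```

Request:
{"method": "apply_moves", "body": {"deltas": [[0.02,0,0.8,0,0,0,0.4],[0,0,0.6,0,0,0,0.4],[0,0,0.15,0,0,0,0.4],[0,0,0,0,0,0,0.4],[0,0,0,0,0,0,0.4]]}}

```text
time: 56.2
tool_pos: [510.1, -5.3, 35.9]
tcp_rot: [179.9, 0.0, 90.0]
ft_force: [0.3, -0.4, 0.7]
finger_gap: 34.1
grip_force: 0.0
```

Request:
{"method": "apply_moves", "body": {"deltas": [[0,0,0,0,0,0,0],[0,0,0,0,0,0,0],[0,0,0,0,0,0,0],[0,0,0,0,0,0,0]], "grip_force": 30}}

```text
time: 56.7
tool_pos: [510.6, -5.3, 36.9]
tcp_rot: [179.9, 0.0, 90.0]
ft_force: [-3.8, 0.5, 13.7]
finger_gap: 0.0
grip_force: 6.8
```

Request:
{"method": "apply_moves", "body": {"deltas": [[0,0,-0.1,0,0,0,0.4],[0,0,0,0,0,0,0.4],[0,0,0,0,0,0,0.4],[0,0,0.15,0,0,0,0.4],[0,0,0.1,0,0,0,0.4],[0,0,0,0,0,0,0.4],[0,0,0,0,0,0,0.4]]}}

```text
time: 57.58
tool_pos: [509.3, -5.2, 30.4]
tcp_rot: [-180.0, -0.0, 90.0]
ft_force: [0.9, -0.9, 0.8]
finger_gap: 33.8
grip_force: 0.0
```

```bash
python3 look.py l5.png;  python3 - <<'E'
from h import *
C=cam('wrist'); print(pix(C,'wrist',[[509.3,-4.5,15],[509.3,-4.5,23]]))
E
```

```text
[509.3  -5.2  30.4]
[ 192   84   52   50 2039] [217.9 108.4] z15: [485.3  69. ]
[ 191  168   51   51 1934] [216.1 193.2] z15: [483.6  30.4]
[ 251  239   48   46 1691] [274.1 261.6] z15: [510.3  -3.6]
[[271.79474943 263.23256953]
 [271.83715427 270.34575956]]
```

Foot is undisturbed and central; closing lower now.

Request:
{"method": "apply_moves", "body": {"deltas": [[0,0.02,0.03,0,0,0,0],[0,0,0,0,0,0,0],[0,0,0,0,0,0,0],[0,0,0,0,0,0,0]], "grip_force": 30}}

```text
time: 58.12
tool_pos: [510.2, -5.2, 29.8]
tcp_rot: [180.0, 0.0, 90.0]
ft_force: [-0.0, 0.1, 1.6]
finger_gap: 11.7
grip_force: 29.3
```

Request:
{"method": "apply_moves", "body": {"deltas": [[0,0,-0.2,0,0,0,0],[0,0,-0.4,0,0,0,0],[-0.1,-0.47,0,0,0,0,0],[-0.1,-0.47,0,0,0,0,0],[0,0,0,0,0,0,0],[0,0,0.3,0,0,0,0],[0,0,0.2,0,0,0,0],[0,0,0,0,0,0,0]]}}

```text
time: 59.12
tool_pos: [481.2, -11.0, 31.6]
tcp_rot: [-179.9, -0.0, 90.0]
ft_force: [0.2, 1.1, 0.1]
finger_gap: 11.6
grip_force: 29.3
```

Request:
{"method": "apply_moves", "body": {"deltas": [[0,0,0.04,0,0,0,0],[0,0,0,0,0,0,0],[0,0,0,0,0,0,0]]}}

```text
time: 59.5
tool_pos: [482.0, -11.2, 31.6]
tcp_rot: [180.0, 0.0, 90.0]
ft_force: [-0.2, 0.5, -0.6]
finger_gap: 11.6
grip_force: 29.3
```

Request:
{"method": "apply_moves", "body": {"deltas": [[0,0,0.05,0,0,0,0],[0,0,0,0,0,0,0],[0,0,0,0,0,0,0.2],[0,0,0,0,0,0,0.4],[0,0,0,0,0,0,0.4],[0,0,-0.8,0,0,0,0.4],[0,0,-1,0,0,0,0.4],[0,0,-1,0,0,0,0.4]]}}

```text
time: 60.5
tool_pos: [481.6, -11.2, 114.7]
tcp_rot: [-180.0, -0.0, 90.0]
ft_force: [0.6, 0.5, -0.4]
finger_gap: 34.0
grip_force: 0.0
```

Request:
{"method": "apply_moves", "body": {"deltas": [[0.9,0,-1,0,0,0,0.4],[0.9,0,-1,0,0,0,0.4],[0.9,0,-1,0,0,0,0.4],[0.9,0,0,0,0,0,0.4],[0.9,0,0,0,0,0,0.4],[0.9,0,0,0,0,0,0.4],[0.9,0,0,0,0,0,0.4],[0.9,0,0,0,0,0,0.4]]}}

```text
time: 61.5
tool_pos: [481.7, 205.7, 203.9]
tcp_rot: [180.0, 0.0, 90.0]
ft_force: [-0.4, 0.2, 0.0]
finger_gap: 34.1
grip_force: 0.0
```

Request:
{"method": "apply_moves", "body": {"deltas": [[0.9,0,0,0,0,0,0.4],[0.9,0,0,0,0,0,0.4],[0,0,0,0,0,0,0.4],[0,0,0,0,0,0,0.4]]}}

```text
time: 62.0
tool_pos: [481.7, 258.4, 203.7]
tcp_rot: [-180.0, 0.0, 90.0]
ft_force: [-0.2, 0.1, 1.0]
finger_gap: 33.9
grip_force: 0.0
```

```bash
python3 topfeet.py; python3 - <<'E'
from h import *
# numeric check vs earlier scene for hung brush and bystanders: diff of scene to pics/scene0 around brush
im=snapshot('scene')[:,:,::-1].astype(int); o=cv2.imread('pics/scene0.png').astype(int)
for n,P in dict(maul=[628.8,-318,50],jar=[599,-208,30],spool=[672,294,30],brush=[475,-360,170]).items():
    u,v=pix(cam('scene'),'scene',P)[0].astype(int); print(n,abs(im-o)[v-14:v+14,u-14:u+14].mean())
E
```

```text
[260 256  10   9  72] [264.8 260. ] [485.5  69.4] strip xy 0.4952107243449748 60.50822288357308
[277 256  10  10  69] [281.4 260.8] [483.5  30.2] strip xy 0.21167854236280814 21.23460229953204
[295 257   9  10  71] [298.8 261.4] [481.8 -10.9] strip xy 0.4029168960098777 -19.89028435610729
[311 258  10  10  74] [315.4 262.3] [479.4 -50.1] strip xy -0.25899962122678755 -59.21398348193831
[481.8 258.2 203.8]
maul 0.8418367346938775
jar 0.7495748299319728
spool 0.9681122448979592
brush 10.779761904761905
```

```bash
python3 -c "
from bench import *; print(hand_in())"
```

```text
the job is handed in; nothing more can be done
None
```

The job is handed in with no verdict returned: the pump was pressed and released, the brush dipped, dabbed and hung back in its fork, and all four feet stand on the strip's midline about 40 mm apart (one was knocked aside during the run and I put it back).

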